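Roll the setting pin home in the roller bench gauge

TASK

Set up the roller bench gauge with its setting pin: take the middle-sized of the three steel pins from the wooden rack, lay it crosswise on the bare front of the gauge's steel anvil and let go of it. Then roll it along the anvil, pushing gently on its side, in under the sprung contact lever until it rests squarely against both buttons of the backstop; feel for the stop, do not force the pin, and leave it there under the lever. Leave the other pins in the rack and the marker, gauge block and loose ring on the desk where they are.

Things in the scene. Friction and masses are not known exactly. Their poses are not given: they have to be found in the camera images.
- pin_mid_center (a point): centre of the middle-sized plain ground steel pin, the one to use, oiled and slippery: diameter 20 mm, length 100 mm (106 over its end bosses), 0.2 to 0.32 kg. Its y axis runs along the pin; x and z turn as it rolls. At the start it lies in one of the rack's three seats (which one varies), axis level.
- pin_small_center (a point): centre of the small steel pin, diameter 15 mm, length 100 mm, y along it; stays in the rack
- pin_large_center (a point): centre of the large steel pin, diameter 25 mm, length 100 mm, y along it; stays in the rack
- rack_base (a point): pale wooden rack, 170 x 100 x 40 mm, fixed: board 10 mm thick with two upright cheeks (12 mm thick, 74 mm apart centre to centre) that carry the pins near their ends in V seats, 55 mm apart along the rack's x; the pins lie along its y. Between the cheeks 62 mm are open down to the board. This point is the middle of the board's upper face.
- gauge: roller bench gauge: fixed grey base 240 x 128 mm with a steel anvil, sprung lever and dial. Origin on the desk below the shoe; x is the feed direction (away from the robot), z up. At the rear the backstop holds two buttons (10 mm across, at y = -30 and +30 mm, at the height of the pin's axis). The pivot and dial stand at x = 65 mm and beyond, up to 172 mm high.
- gauge_bay (a point): point on the top face of the flat anvil (30 mm above the desk, 120 mm wide in y), in its bare front part where the pin is laid and rolls freely. Axes as the gauge: x feed direction, y along the pin when it lies right. A lip 4 mm high closes the anvil's front edge 22 mm before this point; the lever's nose begins 50 mm beyond it.
- gauge_contact (a point): point on the anvil top below the lever's shoe, 85 mm beyond gauge_bay in x, same axes. The backstop behind it is set differently each time: home, the pin's axis lies anywhere from x = -10 to +14 mm of this point, to be felt as a clear rise of the push above the drag. The backstop is clamped only finger-tight and slips at about 15 N: press it with less than 10 N.
- lever_nose (a point): front end of the sprung lever, which reaches over the anvil's middle along the gauge's x, 12 mm wide, top 38 mm above the anvil: push the pin on both sides of it, say with two fingertips 50 to 60 mm apart. The flat shoe hangs 17 mm over the anvil behind a 20 degree lead-in: a 20 mm pin meets it with its axis at x = -25 mm of gauge_contact and is fully under at -15 mm.
- lever (a joint): angle of the sprung contact lever in rad: 0 free, 0.028 to 0.037 when it rests on the 20 mm pin (3 mm lift, the pivot lies 97 mm beyond gauge_contact). Pushing the pin in under the lead-in takes about 4 to 10 N, on under the flat 3 to 8 N; the pin then stays where it is left. The gauge's dial needle turns with it.
- felt_marker: marker pen, 112 mm long, lying on the desk left of the gauge; leave alone
- gauge_block: steel gauge block 9 x 35 x 20 mm standing on the desk; leave alone
- cage_ring_desk: bearing cage ring, 31 mm across, 9 mm high, lying on the desk near the caliper; leave alone
Mind the look-alikes: they are no part of the job. Leave any black or blue look-alike of the part that bears pin_mid_center alone.

How it is judged:
On the way:
1. the middle-sized pin lies crosswise on the bare front of the anvil, let go (x of pin_mid_center in the frame of gauge_contact between -0.112 and -0.037 m and y of pin_mid_center in the frame of gauge_contact between -0.02 and 0.02 m and z of pin_mid_center in the frame of gauge_contact between 0.0075 and 0.0125 m and angle between the y axis of pin_mid_center and the y axis of gauge_contact, either way round below 0.25 rad and contact force between the fingers and pin_mid below 0.1 N), for 0.1 s.
At the end, for the whole second after the job is handed in: The middle pin lies at rest on the anvil against the backstop (within 1.8 mm), square to the feed direction within 0.04 rad, centred sideways within 15 mm, with the sprung lever lifted and resting on it (x of pin_mid_center in the frame of backstop above -0.0118 m and y of pin_mid_center in the frame of gauge_contact between -0.015 and 0.015 m and z of pin_mid_center in the frame of gauge_contact below 0.012 m and angle between the y axis of pin_mid_center and the y axis of gauge_contact, either way round below 0.04 rad and value of joint lever above 0.02 rad and linear speed of pin_mid below 0.005 m/s); the robot touches nothing.
It fails at once if the pin presses the backstop with more than 10 N (contact force between pin_mid and backstop above 10 N).
It fails at once if from just before the lever on, the fingers press the pin with more than 20 N (forced or gripped instead of rolled) (x of pin_mid_center in the frame of gauge_contact between -0.03 and 0.03 m and horizontal distance between pin_mid_center and gauge_contact below 0.05 m and z of pin_mid_center in the frame of gauge_contact below 0.03 m and contact force between the fingers and pin_mid above 20 N).
It fails at once if the pin is dropped or banged onto the gauge (over 60 N) (contact force between pin_mid and gauge above 60 N).
It fails at once if the small or the large pin is moved by more than 10 mm (distance of any of pin_small_center, pin_large_center from where it was at the start of the episode above 0.01 m).
It fails at once if the marker, gauge block or loose cage ring beside the work is moved by more than 20 mm (distance of any of felt_marker, gauge_block, cage_ring_desk from where it was at the start of the episode above 0.02 m).
It also fails if it takes over 70 s, if anything falls off the work surface, if the arm or the gripper's body presses on something with over 40 N, if the wrist force passes 120 N, or if a joint passes its speed limit or range.

ROBOT

A 7-joint arm with a two-finger parallel gripper is mounted at the origin on a cart in front of the work surface, level with it; the furniture and walls round the work are solid. World frame = base frame: x ahead of the robot, y to its left, z up, the work surface at z = 0. Lengths are in m, angles in rad, forces in N, time in s.
With the tool pointing down it reaches from about 0.4 to 0.85 m from the base axis. Payload 4.5 kg.
Tool frame: the origin (TCP) lies at the very end of the fingers, on their centre line; the grasp point (between the pads) lies 19 mm behind it (r.grip_depth is the distance from the TCP to the grasp point, in m); z points along the fingers, x is the direction in which the jaws open and shut, and the axes are right-handed (so a half turn about z gives the same grasp; the last joint's range is limited). The gripper opens to 88 mm and grips with 3 to 60 N. Pads are 18 mm wide; open, the fingers measure 123 mm over their backs; the gripper's body (75 mm by 187 mm) begins 45 mm behind the grasp point.
Start: joints at [1.154, 0.689, -0.195, 1.565, 0.157, 0.902, -0.215], TCP at [0.272, -0.563, 0.239] pointing down, gripper open.
Joint ranges: [-3.01, 3.01], [-0.46, 2.08], [-1.47, 1.51], [0.13, 2.56], [-1, 4.14], [0.04, 2.09], [-2.66, 2.66]. Speed limits (rad/s): [2.57, 2.57, 3.14, 3.14, 3.14, 3.14, 3.14].

INTERFACE

Orientations are given as a unit quaternion [x, y, z, w].
In Python, from plant import r gives the robot as it stands. The module is installed in compiled form; this text tells all that it offers.
- The arm moves only by the shell command python3 -m jog 'ROWS' [FORCE]. ROWS is JSON, a list of rows, each a list of 5 numbers: the shift along the tool's x, y, z in units of 1 m (1.0 is 1 m), then the turn about the tool's z in units of 360 degrees (1.0 is 360 degrees), then the closure, from 0 (fully open) to 1 (shut). In form: [[dx, dy, dz, yaw, fingers], ...]. A call has 1 to 20 rows; each row shifts and turns the commanded pose from where the row before left it, along the tool's axes as they then stand; what a row does not reach is not made up. A row lasts 1/10 s, in which the tool goes at most 50 mm and 8.59 degrees, less where a joint would pass 70% of its speed; a pose out of reach is approached as far as the arm can. A call with a number of a shift or a turn outside -1 to 1 is refused whole. A call with a gripper value outside its range is refused whole. The fingers move at their own pace and stop on an object; FORCE is the grip in N (left out, the last holds). Time passes only in rows, so rows that do not move let the fingers close. It gives the time, the measured TCP pose, the force and the opening at its end, in the units of the state.
- r.get_state(): the state, without advancing time (a new reading comes with each control period).
- r.snapshot(name): name is "scene" or "top" or "wrist"; returns the picture (400x640x3 uint8, red, green, blue); there is no depth.
- r.get_calibration(name): a dict with "mtx" (3x3 intrinsics, pixels), "dist" ([k1, k2, p1, p2, k3] as OpenCV has them; the pictures are not rectified), "R" (3x3) and "t" (3): a world point X has camera coordinates R X + t. Camera axes: x right, y down, z forward; pixel columns grow to the right and rows downward; lengths in m; the calibration is good to about 2 mm. A picture is of the moment at which its call begins: read the wrist's pose just before it. get_calibration takes no time and is no camera call; for the wrist camera it gives the pose at the moment of the call.
- r.finish_job(): hands the job in, once; it reports no verdict.
Trained networks look in the newest picture that a camera, given by its name, has taken for a name from the list of things; names that differ only in an ending like _2 or _b are one class to them, and where a whole thing is asked for, a point or a joint stands for the part that bears it (a point fixed in the world has none). Each returns a list of dicts, best first, with "score" (0 to 1); they miss things now and then, are a little off and sometimes report something else, mostly with a low value. They report only what shows in the picture. A call takes as long as a camera call. They do not tell look-alikes from the thing itself.
- r.cut_out(thing, camera): "pixels" (400x640 bool, what is visible of it) and "rect" ([left, top, right, bottom] in pixels, round what is visible of it).
The state is a dict: "clock": time; "q": joint angles; "qd": joint speeds; "joint_torque": joint torques, N m; "tool_pos": TCP position; "eef_rot": TCP orientation; "contact_force": force on the tool from outside, world axes, zero at the start; "moment": the same for the moment, N m; "opening": opening from 0.0 (shut) to 1.0 (fully open).
Only numpy, scipy, OpenCV 4.12 (cv2) and the standard library are available. Lean on these libraries where they do the work, as an engineer would, in place of code of your own. Each camera call takes 0.05 s, during which the arm holds its last target.

## Working session

There is one attempt and no reset: what is moved stays moved. The work goes in short steps, Python scripts to look and compute and a shell command to move; the robot and the scene stay as the last step left them, time stands still between calls to the robot, and variables do not carry over. Pictures are saved under pics/ and viewed, and the job is handed in when it is done.

```bash
mkdir -p pics; python3 - <<'E'
from plant import r
import cv2
s=r.get_state(); print({k:s[k] for k in s})
print(r.grip_depth)
for n in ["scene","top","wrist"]:
    im=r.snapshot(n); cv2.imwrite(f"pics/{n}0.png",im[:,:,::-1]); c=r.get_calibration(n); print(n,c)
E
```

```text
{'clock': 0.0, 'q': array([ 1.15380034,  0.6899826 , -0.19451032,  1.56635096,  0.15731832,
        0.90250128, -0.21510003]), 'qd': array([ 0.00014433, -0.00094058, -0.00041503, -0.00061896, -0.00052082,
        0.00028385,  0.00023387]), 'joint_torque': array([-8.10947877e-04, -5.27576745e+01, -1.26721054e+00, -1.53431797e+01,
       -5.27002453e-02,  6.59472644e-03,  1.74045458e-04]), 'tool_pos': array([ 0.27197205, -0.56201342,  0.23790896]), 'eef_rot': array([ 8.47279561e-01, -5.31146394e-01, -8.20790197e-04, -4.25061536e-04]), 'contact_force': array([ 0.20831262, -0.72307722,  0.42784444]), 'moment': array([0.03215649, 0.02926897, 0.02566574]), 'opening': 0.9975366566018913}
0.0187
scene {'mtx': array([[454.41817497,   0.        , 320.43649682],
       [  0.        , 454.41817497, 201.1050769 ],
       [  0.        ,   0.        ,   1.        ]]), 'dist': array([-0.09763996,  0.        ,  0.        ,  0.        ,  0.        ]), 'R': array([[-0.46658688, -0.88429972,  0.01762655],
       [-0.56471637,  0.28250735, -0.7754257 ],
       [ 0.6807291 , -0.37175746, -0.63119275]]), '
[... 251 characters left out ...]
  , 0.        , 0.        , 0.        ]), 'R': array([[-0.01885141, -0.99972645,  0.01384395],
       [-0.99644974,  0.01764969, -0.08231888],
       [ 0.08205202, -0.01534663, -0.99650988]]), 't': array([-0.04319863,  0.53961429,  1.51092262])}
wrist {'mtx': array([[335.0996467 ,   0.        , 312.4558289 ],
       [  0.        , 335.0996467 , 198.03901614],
       [  0.        ,   0.        ,   1.        ]]), 'dist': array([-0.01243744,  0.        ,  0.        ,  0.        ,  0.        ]), 'R': array([[ 0.43571124, -0.90008464, -0.00183039],
       [-0.85185815, -0.41302087,  0.32210473],
       [-0.29067751, -0.13878542, -0.94670227]]), 't': array([-0.6238956 , -0.04438757,  0.39169681])}
```

View pics/scene0.png

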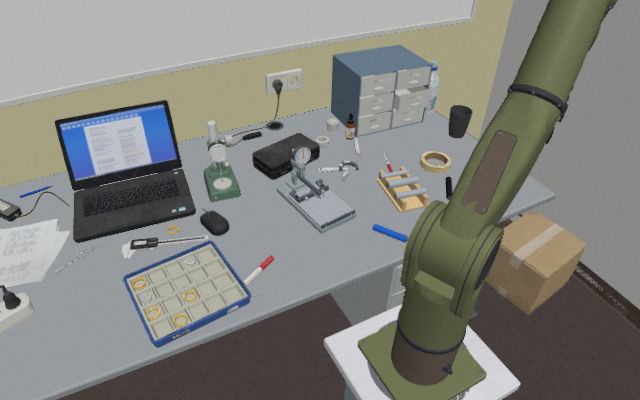

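View pics/top0.png

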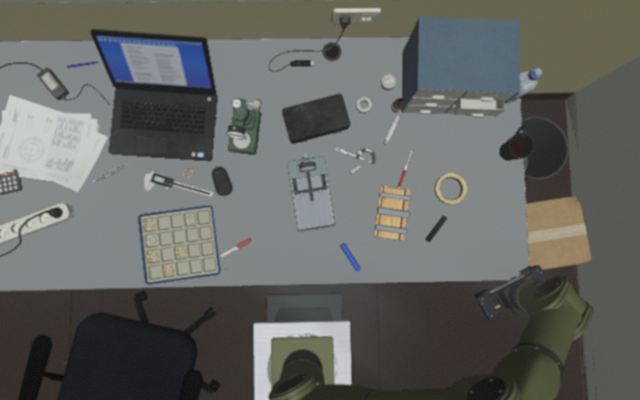

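View pics/wrist0.png

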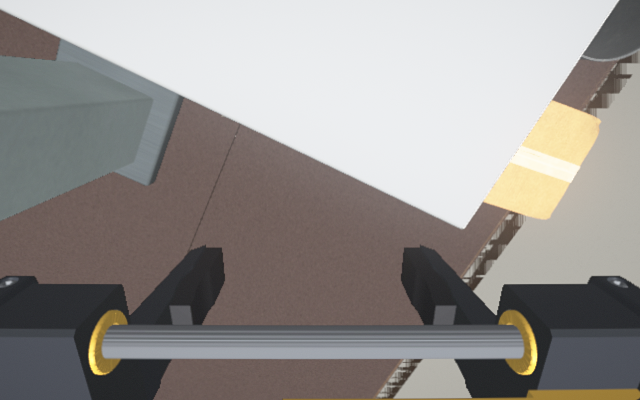

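Scene and top show the gauge in the middle (top ≈(311,195)), the rack right of it (≈(393,212)) with three pins lying across it. Next I'll run the detectors.

```bash
cat > h.py <<'E'
from plant import r
import cv2, numpy as np
def ray(c,px):
    u=cv2.undistortPoints(np.array(px,float).reshape(-1,1,2),c["mtx"],c["dist"]).reshape(-1,2)
    R=c["R"];t=c["t"]
    o=-R.T@t
    d=(R.T@np.c_[u,np.ones(len(u))].T).T
    return o,d
def onz(c,px,z):
    o,d=ray(c,px); return o+d*((z-o[2])/d[:,2])[:,None]
def proj(c,X):
    rv,_=cv2.Rodrigues(c["R"]); return cv2.projectPoints(np.array(X,float).reshape(-1,1,3),rv,c["t"],c["mtx"],c["dist"])[0].reshape(-1,2)
def crop(im,x0,y0,x1,y1,k,name):
    cv2.imwrite(name,cv2.resize(im[y0:y1,x0:x1,::-1],None,fx=k,fy=k,interpolation=cv2.INTER_CUBIC))
E
python3 - <<'E'
from h import *
for cam in ["top","scene"]:
    im=r.snapshot(cam)
    c=r.get_calibration(cam)
    for n in ["pin_mid_center","pin_small_center","pin_large_center","rack_base","gauge","lever_nose","felt_marker","gauge_block","cage_ring_desk"]:
        for d in r.cut_out(n,cam)[:4]:
            ys,xs=np.nonzero(d["pixels"])
            m=[xs.mean(),ys.mean()]
            print(cam,n,round(d["score"],2),d["rect"],np.round(m,1),len(xs),onz(c,[m],.03)[0].round(3))
    if cam=="top": crop(im,270,140,430,260,5,"pics/topc.png")
    else: crop(im,260,130,440,240,4,"pics/scenec.png")
E
```

```text
top pin_mid_center 0.64 [372.2, 225.1, 406.2, 233.3] [390.9 228.5] 204 [ 0.451 -0.302  0.03 ]
top pin_mid_center 0.64 [343.2, 242.2, 360.2, 272.7] [349.2 255.5] 174 [ 0.364 -0.161  0.03 ]
top pin_mid_center 0.5 [424.6, 217.2, 448.5, 244.1] [435.5 228.6] 185 [ 0.447 -0.45   0.03 ]
top pin_small_center 0.6 [289.2, 154.7, 333.5, 232.4] [310.8 193.1] 2646 [ 0.573 -0.038  0.03 ]
top pin_small_center 0.51 [378.8, 194.6, 411.3, 202.8] [393.8 195.9] 185 [ 0.559 -0.315  0.03 ]
top pin_large_center 0.8 [375.1, 207.6, 410.4, 218.2] [393.  212.1] 242 [ 0.505 -0.31   0.03 ]
top rack_base 0.96 [376.2, 185.6, 406.6, 242.5] [392.2 212.3] 828 [ 0.504 -0.308  0.03 ]
top gauge 0.8 [287.8, 151.9, 335.7, 233.1] [310.8 193.4] 2713 [ 0.572 -0.038  0.03 ]
top lever_nose 0.27 [374.9, 187.0, 409.2, 242.5] [391.6 212.3] 944 [ 0.504 -0.306  0.03 ]
top felt_marker 0.68 [218.7, 237.0, 249.8, 260.2] [235.7 247.5] 171 [0.397 0.212 0.03 ]
scene pin_mid_center 0.75 [393.6, 186.6, 427.7, 199.5] [410.8 193.3] 189 [ 0.462 -0.31   0.03 ]
scene pin_mid_center 0.5 [376.8, 225.4, 407.5, 242.9] [389.4 232.6] 234 [ 0.346 -0.15   0.03 ]
scene pin_large_center 0.59 [385.7, 177.0, 417.2, 187.7] [401.7 182. ] 187 [ 0.522 -0.319  0.03 ]
scene rack_base 0.71 [379.5, 165.5, 426.1, 214.8] [403.  195.9] 831 [ 0.462 -0.28   0.03 ]
scene gauge 0.68 [276.8, 145.9, 358.0, 236.3] [313.3 196.3] 2993 [ 0.582 -0.036  0.03 ]
scene lever_nose 0.7 [297.2, 171.7, 324.1, 201.4] [310.3 186.5] 175 [ 0.629 -0.05   0.03 ]
scene felt_marker 0.74 [243.3, 253.7, 273.6, 286.9] [257.7 269.9] 249 [0.381 0.223 0.03 ]
scene gauge_block 0.44 [241.2, 255.5, 274.0, 288.6] [257.8 269.9] 255 [0.381 0.223 0.03 ]
```

```bash
ls pics
```

```text
scene0.png
scenec.png
top0.png
topc.png
wrist0.png
```

View pics/topc.png

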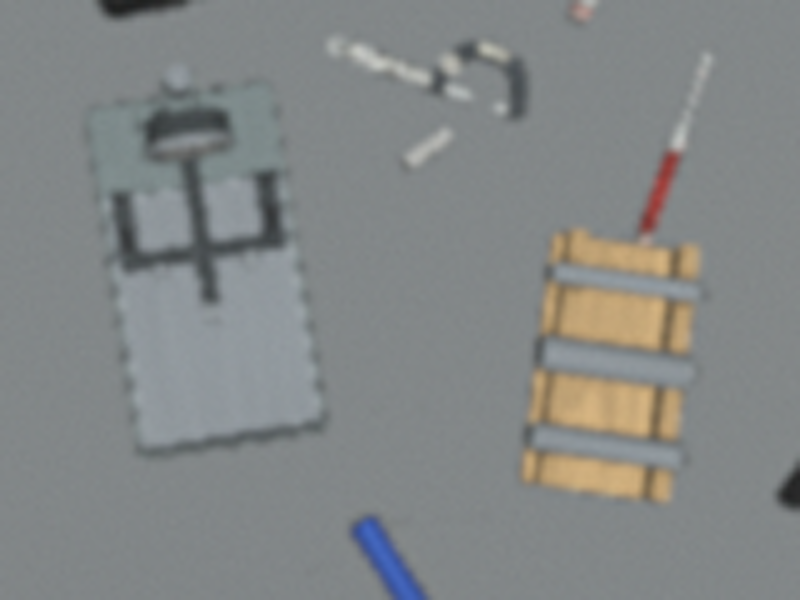

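View pics/scenec.png

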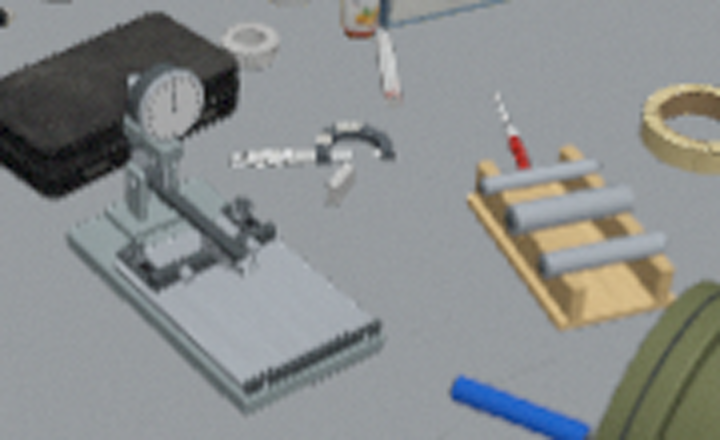

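```bash
cat >> h.py <<'E'
from scipy.spatial.transform import Rotation as Ro
def pose():
    s=r.get_state(); return s,np.array(s["tool_pos"]),Ro.from_quat(s["eef_rot"]).as_matrix()
def plan(target,xdir_deg=None):
    """delta in tool axes now; xdir_deg: wanted world heading of tool x"""
    s,p,R=pose(); 
    print("clock",round(s["clock"],2),"tcp",p.round(4),"tilt",R[:,2].round(4),"xhead",round(np.degrees(np.arctan2(R[1,0],R[0,0])),2),"F",np.round(s["contact_force"],2),"open",round(s["opening"],3))
    print(" tool shift now",(R.T@(np.array(target)-p)).round(4))
    if xdir_deg is not None:
        h=np.degrees(np.arctan2(R[1,0],R[0,0]))
        for k in (0,180):
            d=(xdir_deg+k-h+180)%360-180   # world ccw
            a=np.radians(-d)  # tool z down -> turn about tool z is negative
            R2=R@Ro.from_euler('z',a).as_matrix()
            print(" turn",k,"world deg",round(d,2),"yaw units",round(-d/360,4),"shift after turn",(R2.T@(np.array(target)-p)).round(4))
E
python3 - <<'E'
from h import *
s,p,R=pose()
c=r.get_calibration("wrist"); cc=-c["R"].T@c["t"]
print("cam in tool",(R.T@(cc-p)).round(4)); print("cam axes in tool",(R.T@c["R"].T).round(3))
ct=r.get_calibration("top")
# pin ends, crop px ->/5+off
for nm,a,b,z in [("pinF",(530,435),(682,460),.036),("rackL",(560,240),(530,480),.04),("gfront",(140,450),(325,425),.03),("gleft",(95,110),(140,450),.015)]:
    P=onz(ct,np.array([a,b])/5+[270,140],z); d=P[1]-P[0]; print(nm,P.round(3).tolist(),np.degrees(np.arctan2(d[1],d[0])).round(1),np.linalg.norm(d).round(3))
plan([0.45,-0.30,0.30],83)
plan([0.45,-0.30,0.30],-8)
E
```

```text
cam in tool [-1.000e-04 -8.420e-02 -1.459e-01]
cam axes in tool [[ 1.     0.    -0.   ]
 [-0.     0.947  0.322]
 [ 0.    -0.322  0.947]]
pinF [[0.456, -0.251, 0.036], [0.438, -0.351, 0.036]] -100.4 0.102
rackL [[0.585, -0.275, 0.04], [0.427, -0.25, 0.04]] 171.2 0.16
gfront [[0.451, 0.006, 0.03], [0.465, -0.116, 0.03]] -83.4 0.124
gleft [[0.682, 0.033, 0.015], [0.452, 0.007, 0.015]] -173.4 0.231
clock 1.15 tcp [ 0.2723 -0.5626  0.2387] tilt [ 0. -0. -1.] xhead -64.17 F [ 0.17 -0.32 -0.45] open 1.0
 tool shift now [-0.1589 -0.2743 -0.0613]
 turn 0 world deg 147.17 yaw units -0.4088 shift after turn [ 0.2823  0.1444 -0.0613]
 turn 180 world deg -32.83 yaw units 0.0912 shift after turn [-0.2823 -0.1444 -0.0613]
clock 1.15 tcp [ 0.2723 -0.5626  0.2387] tilt [ 0. -0. -1.] xhead -64.17 F [ 0.17 -0.32 -0.45] open 1.0
 tool shift now [-0.1589 -0.2743 -0.0613]
 turn 0 world deg 56.17 yaw units -0.156 shift after turn [ 0.1394 -0.2848 -0.0613]
 turn 180 world deg -123.83 yaw units 0.344 shift after turn [-0.1394  0.2848 -0.0613]
```

```bash
python3 -m jog '[[0,0,0,-0.0217,0],[0,0,0,-0.0217,0],[0,0,0,-0.0217,0],[0,0,0,-0.0217,0],[0,0,0,-0.0217,0],[0,0,0,-0.0217,0],[0,0,0,-0.0217,0],[0.02,-0.04,-0.003,0,0.3],[0.02,-0.04,-0.003,0,0.6],[0.02,-0.04,-0.003,0,0.6],[0.02,-0.04,-0.003,0,0.6],[0.02,-0.04,-0.003,0,0.6],[0.02,-0.04,-0.003,0,0.6],[0.02,-0.04,0,0,0.6],[0,0,0,0,0.6],[0,0,0,0,0.6]]' 20
python3 - <<'E'
from h import *
plan([0.447,-0.301,0.25],-10)
im=r.snapshot("wrist"); c=r.get_calibration("wrist"); cv2.imwrite("pics/w1.png",im[:,:,::-1])
for n in ["pin_mid_center","rack_base"]:
  for d in r.cut_out(n,"wrist")[:3]:
    ys,xs=np.nonzero(d["pixels"]); m=[xs.mean(),ys.mean()]
    print(n,round(d["score"],2),d["rect"],np.round(m,1),len(xs),onz(c,[m],.036)[0].round(4))
    np.save("pics/m_%s_%d.npy"%(n,int(d["score"]*100)),d["pixels"])
E
```

```text
clock: 2.75
tool_pos: [0.4573, -0.3085, 0.2569]
eef_rot: [0.997, -0.081, 0.0, 0.0]
contact_force: [-0.3, -0.1, 0.3]
opening: 0.401
clock 2.75 tcp [ 0.4573 -0.3085  0.2569] tilt [ 2.e-04 -3.e-04 -1.e+00] xhead -9.32 F [-0.28 -0.12  0.26] open 0.401
 tool shift now [-0.0113 -0.0057  0.0069]
 turn 0 world deg -0.68 yaw units 0.0019 shift after turn [-0.0114 -0.0056  0.0069]
 turn 180 world deg 179.32 yaw units -0.4981 shift after turn [0.0114 0.0056 0.0069]
pin_mid_center 0.96 [287.5, 244.4, 347.5, 287.4] [319.  264.5] 979 [ 0.4429 -0.4371  0.036 ]
pin_mid_center 0.94 [297.8, 107.1, 317.8, 207.4] [306.2 155.4] 1773 [ 0.4506 -0.2995  0.036 ]
pin_mid_center 0.88 [166.8, 5.1, 238.6, 81.3] [203.7  42.6] 2017 [ 0.3689 -0.1698  0.036 ]
rack_base 0.62 [279.0, 109.0, 438.2, 198.5] [354.9 153.1] 7961 [ 0.5041 -0.3059  0.036 ]
```

View pics/w1.png

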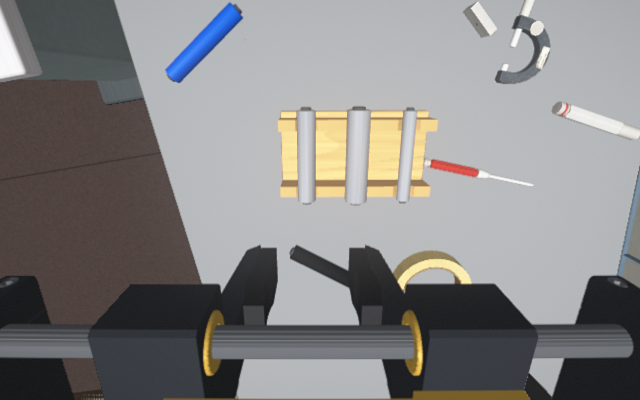

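```bash
python3 - <<'E'
from h import *
from scipy.optimize import least_squares
c=r.get_calibration("wrist")
m=np.load("pics/m_pin_mid_center_94.npy").astype(np.uint8)
ys,xs=np.nonzero(m)
# side edges per row in the middle
rows=range(120,196)
L=[];Rr=[]
for y in rows:
    x=np.nonzero(m[y])[0]; L.append(x.min()); Rr.append(x.max()+1)
pl=np.polyfit(rows,L,1);pr=np.polyfit(rows,Rr,1); print(pl,pr)
f=lambda p,y:np.polyval(p,y)
top,bot=ys.min(),ys.max()+1; print(top,bot)
for z in (.03,.034,.038,.042,.046):
    a=onz(c,[[ (f(pl,125)+f(pr,125))/2-.5,125],[(f(pl,190)+f(pr,190))/2-.5,190]],z)
    d=a[1]-a[0]
    w=onz(c,[[f(pl,155)-.5,155],[f(pr,155)-.5,155]],z); e=onz(c,[[306,top],[306,bot]],z)
    print(z,a.round(4).tolist(),np.degrees(np.arctan2(d[1],d[0])).round(2),"w",np.linalg.norm(w[1]-w[0]).round(4),"ends",e.round(4).tolist(),np.linalg.norm(e[1]-e[0]).round(4))
E
```

```text
[1.88653452e-02 2.94423445e+02] [6.83526999e-05 3.16002392e+02]
107 206
0.03 [[0.455, -0.2686, 0.03], [0.4427, -0.342, 0.03]] -99.46 w 0.021 ends [[0.4584, -0.2498, 0.03], [0.4387, -0.3615, 0.03]] 0.1134
0.034 [[0.4551, -0.2681, 0.034], [0.443, -0.3408, 0.034]] -99.46 w 0.0208 ends [[0.4585, -0.2496, 0.034], [0.439, -0.36, 0.034]] 0.1121
0.038 [[0.4553, -0.2677, 0.038], [0.4433, -0.3396, 0.038]] -99.46 w 0.0205 ends [[0.4586, -0.2494, 0.038], [0.4394, -0.3586, 0.038]] 0.1109
0.042 [[0.4555, -0.2673, 0.042], [0.4436, -0.3384, 0.042]] -99.46 w 0.0203 ends [[0.4588, -0.2491, 0.042], [0.4397, -0.3572, 0.042]] 0.1097
0.046 [[0.4556, -0.2668, 0.046], [0.4439, -0.3371, 0.046]] -99.46 w 0.0201 ends [[0.4589, -0.2489, 0.046], [0.44, -0.3557, 0.046]] 0.1085
```

```bash
python3 -m jog '[[-0.009,-0.0036,0.03,0.0004,0.6],[0,0,0.04,0,0.6],[0,0,0.04,0,0.6],[0,0,0.02,0,0.6],[0,0,0,0,0.6],[0,0,0,0,0.6]]'
python3 - <<'E'
from h import *
plan([0.449,-0.3035,0.034],-9.46)
im=r.snapshot("wrist"); c=r.get_calibration("wrist"); cv2.imwrite("pics/w2.png",im[:,:,::-1])
for n in ["pin_mid_center","pin_large_center"]:
  for d in r.cut_out(n,"wrist")[:3]:
    m=d["pixels"];ys,xs=np.nonzero(m); q=[xs.mean(),ys.mean()]
    print(n,round(d["score"],2),d["rect"],np.round(q,1),len(xs))
    if len(xs)<200: continue
    for z in (.034,.038,.042,.046):
      e=onz(c,[[q[0],ys.min()],[q[0],ys.max()+1]],z); y=int(q[1]); x=np.nonzero(m[y])[0]; w=onz(c,[[x.min()-.5,y],[x.max()+.5,y]],z)
      print(z,e.round(4).tolist(),np.linalg.norm(e[1]-e[0]).round(4),"w",w.round(4).tolist(),np.linalg.norm(w[1]-w[0]).round(4))
E
```

```text
clock: 3.5
tool_pos: [0.448, -0.3055, 0.127]
eef_rot: [0.996, -0.085, -0.0, 0.0]
contact_force: [0.6, -0.0, 0.6]
opening: 0.4
clock 3.5 tcp [ 0.448  -0.3055  0.127 ] tilt [-1.e-04 -4.e-04 -1.e+00] xhead -9.74 F [ 0.64 -0.03  0.61] open 0.4
 tool shift now [ 0.0007 -0.0022  0.093 ]
 turn 0 world deg 0.28 yaw units -0.0008 shift after turn [ 0.0007 -0.0022  0.093 ]
 turn 180 world deg -179.72 yaw units 0.4992 shift after turn [-0.0007  0.0022  0.093 ]
pin_mid_center 0.78 [103.7, 0.0, 205.2, 85.6] [148.9  38.4] 3519
0.034 [[0.3696, -0.155, 0.034], [0.3531, -0.2046, 0.034]] 0.0523 w [[0.3482, -0.1735, 0.034], [0.3766, -0.1785, 0.034]] 0.0289
0.038 [[0.3712, -0.1561, 0.038], [0.355, -0.2049, 0.038]] 0.0515 w [[0.3501, -0.1743, 0.038], [0.378, -0.1792, 0.038]] 0.0284
0.042 [[0.3727, -0.1572, 0.042], [0.3568, -0.2052, 0.042]] 0.0506 w [[0.352, -0.1751, 0.042], [0.3795, -0.18, 0.042]] 0.0279
0.046 [[0.3743, -0.1583, 0.046], [0.3586, -0.2055, 0.046]] 0.0497 w [[0.3539, -0.1759, 0.046], [0.3809, -0.1807, 0.046]] 0.0274
pin_mid_center 0.75 [290.6, 310.1, 380.6, 368.7] [320.6 325.7] 548Traceback (most recent call last):
  File "<stdin>", line 10, in <module>
    return umr_minimum(a, axis, None, out, keepdims, initial, where)
ValueError: zero-size array to reduction operation minimum which has no identity
```

View pics/w2.png

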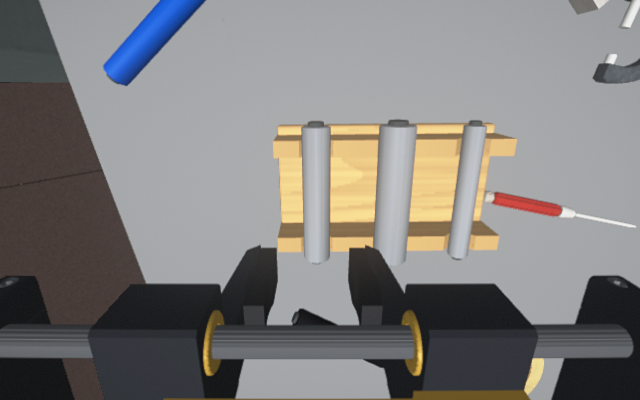

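```bash
python3 - <<'E'
from h import *
from scipy.optimize import least_squares
s,p,R=pose(); c=r.get_calibration("wrist"); cc=-c["R"].T@c["t"]
Rtc=R.T@c["R"].T; off=R.T@(cc-p)
def cal(p,h):
    a=np.radians(h); Rt=np.array([[np.cos(a),np.sin(a),0],[np.sin(a),-np.cos(a),0],[0,0,-1]])
    Rc=(Rt@Rtc).T; o=p+Rt@off; return dict(mtx=c["mtx"],dist=c["dist"],R=Rc,t=-Rc@o)
c1=cal(np.array([.4573,-.3085,.2569]),-9.32)
obs1=[[305.7,107.5],[306.8,206.5]]; obs2=[[316,121.5],[316.3,264]]
def ends(v):
    d=np.array([np.cos(v[3]),np.sin(v[3]),0])*.053; C=v[:3]; return np.array([C-d,C+d])
f=lambda v:np.r_[(proj(c1,ends(v))-obs1).ravel(),(proj(c,ends(v))-obs2).ravel()]
s=least_squares(f,[.449,-.3035,.038,np.radians(-99.46)]); print(s.x.round(4),np.degrees(s.x[3]),s.fun.round(1))
E
```

```text
[ 0.4527 -0.2984  0.0498 -1.7329] -99.28688088607062 [ 0.8 -0.4  0.3 -1.6 -0.5  0.6 -0.2  0.7]
```

```bash
python3 - <<'E'
from h import *
for cam,px in (("top",[390.9,228.5]),("scene",[410.8,193.3]),("scene",[410.65,193.05]),("wrist",[316.2,185])):
    c=r.get_calibration(cam)
    for z in (.036,.042,.048): print(cam,z,onz(c,[px],z)[0].round(4))
E
```

```text
top 0.036 [ 0.4503 -0.3005  0.036 ]
top 0.042 [ 0.4502 -0.2995  0.042 ]
top 0.048 [ 0.45   -0.2984  0.048 ]
scene 0.036 [ 0.4559 -0.3043  0.036 ]
scene 0.042 [ 0.45   -0.2989  0.042 ]
scene 0.048 [ 0.4442 -0.2935  0.048 ]
scene 0.036 [ 0.4571 -0.3046  0.036 ]
scene 0.042 [ 0.4512 -0.2992  0.042 ]
scene 0.048 [ 0.4454 -0.2938  0.048 ]
wrist 0.036 [ 0.4541 -0.2927  0.036 ]
wrist 0.042 [ 0.4544 -0.2909  0.042 ]
wrist 0.048 [ 0.4546 -0.2891  0.048 ]
```

```bash
python3 -m jog '[[0.0025,-0.0055,0.02,-0.0008,0.6],[0,0,0.03,0,0.6],[0,0,0.005,0,0.6],[0,0,0,0,0.6],[0,0,0,0,0.6]]'
python3 - <<'E'
from h import *
plan([0.4515,-0.300,0.037],-9.4)
im=r.snapshot("wrist"); c=r.get_calibration("wrist"); cv2.imwrite("pics/w3.png",im[:,:,::-1])
E
```

```text
clock: 4.1
tool_pos: [0.4524, -0.3001, 0.0731]
eef_rot: [0.997, -0.082, 0.001, 0.001]
contact_force: [-0.4, 0.2, 0.5]
opening: 0.402
clock 4.1 tcp [ 0.4524 -0.3001  0.0731] tilt [ 0.0019 -0.0012 -1.    ] xhead -9.37 F [-0.4   0.2   0.53] open 0.402
 tool shift now [-0.001   0.0001  0.0361]
 turn 0 world deg -0.03 yaw units 0.0001 shift after turn [-0.001   0.0001  0.0361]
 turn 180 world deg 179.97 yaw units -0.4999 shift after turn [ 0.001  -0.0001  0.0361]
```

View pics/w3.png

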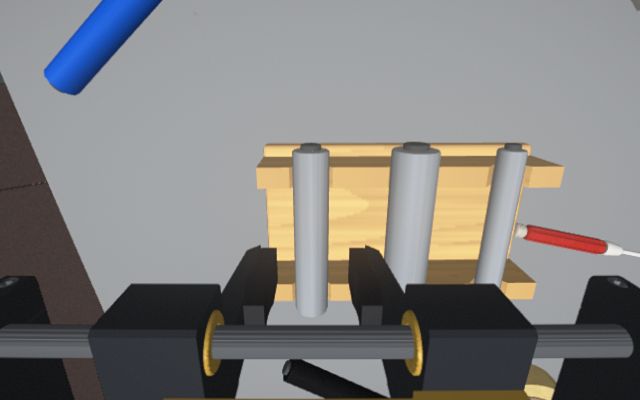

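The pin (col 311, rows 144–317) is centred between the fingertips (cols 277 and 349). I'll work out its height and centre from this.

```bash
python3 - <<'E'
from h import *
c=r.get_calibration("wrist")
for z in (.038,.042,.046,.05,.054):
    e=onz(c,[[311,144.5],[311.5,316.5]],z); w=onz(c,[[293,220],[328.5,220]],z); w2=onz(c,[[311,220],[414+(408-414)*0,220]],z)
    print(z,e.round(4).tolist(),np.linalg.norm(e[1]-e[0]).round(4),e.mean(0).round(4),"w",np.linalg.norm(w[1]-w[0]).round(4),"sep",np.linalg.norm(w2[1]-w2[0]).round(4))
E
```

```text
0.038 [[0.4605, -0.2474, 0.038], [0.4424, -0.3578, 0.038]] 0.1119 [ 0.4514 -0.3026  0.038 ] w 0.0207 sep 0.0602
0.042 [[0.4606, -0.2467, 0.042], [0.4429, -0.3547, 0.042]] 0.1094 [ 0.4518 -0.3007  0.042 ] w 0.0203 sep 0.0589
0.046 [[0.4607, -0.246, 0.046], [0.4435, -0.3516, 0.046]] 0.107 [ 0.4521 -0.2988  0.046 ] w 0.0198 sep 0.0575
0.05 [[0.4608, -0.2453, 0.05], [0.444, -0.3485, 0.05]] 0.1045 [ 0.4524 -0.2969  0.05  ] w 0.0193 sep 0.0562
0.054 [[0.461, -0.2447, 0.054], [0.4445, -0.3454, 0.054]] 0.102 [ 0.4527 -0.295   0.054 ] w 0.0189 sep 0.0549
```

```bash
python3 -m jog '[[-0.0005,-0.0005,0.02,0,0.6],[0,0,0.016,0,0.6],[0,0,0,0,0.6],[0,0,0,0,1],[0,0,0,0,1],[0,0,0,0,1],[0,0,0,0,1],[0,0,0,0,1],[0,0,0,0,1]]' 35
python3 - <<'E'
from h import *
plan([0.4515,-0.300,0.037],-9.4)
E
python3 -m jog '[[0,0,-0.01,0,1],[0,0,-0.02,0,1],[0,0,-0.03,0,1],[0,0,-0.04,0,1],[0,0,-0.03,0,1],[0,0,0,0,1],[0,0,0,0,1]]' 35
python3 - <<'E'
from h import *
plan([0.4515,-0.300,0.037],-9.4)
im=r.snapshot("wrist"); cv2.imwrite("pics/w4.png",im[:,:,::-1])
E
```

```text
clock: 5.05
tool_pos: [0.4518, -0.2993, 0.0368]
eef_rot: [0.997, -0.082, 0.001, 0.0]
contact_force: [-0.7, 0.2, 6.8]
opening: 0.214
clock 5.05 tcp [ 0.4518 -0.2993  0.0368] tilt [ 0.0015 -0.0011 -1.    ] xhead -9.35 F [-0.7   0.24  6.79] open 0.214
 tool shift now [-0.0002  0.0007 -0.0002]
 turn 0 world deg -0.05 yaw units 0.0001 shift after turn [-0.0002  0.0007 -0.0002]
 turn 180 world deg 179.95 yaw units -0.4999 shift after turn [ 0.0002 -0.0007 -0.0002]
clock: 5.75
tool_pos: [0.4508, -0.299, 0.1659]
eef_rot: [0.997, -0.082, 0.0, 0.0]
contact_force: [-0.5, -0.0, -2.9]
opening: 0.215
clock 5.75 tcp [ 0.4508 -0.299   0.1659] tilt [ 1.e-04 -4.e-04 -1.e+00] xhead -9.36 F [-0.55 -0.01 -2.88] open 0.215
 tool shift now [0.0009 0.0008 0.1289]
 turn 0 world deg -0.04 yaw units 0.0001 shift after turn [0.0009 0.0008 0.1289]
 turn 180 world deg 179.96 yaw units -0.4999 shift after turn [-0.0009 -0.0008  0.1289]
```

View pics/w4.png

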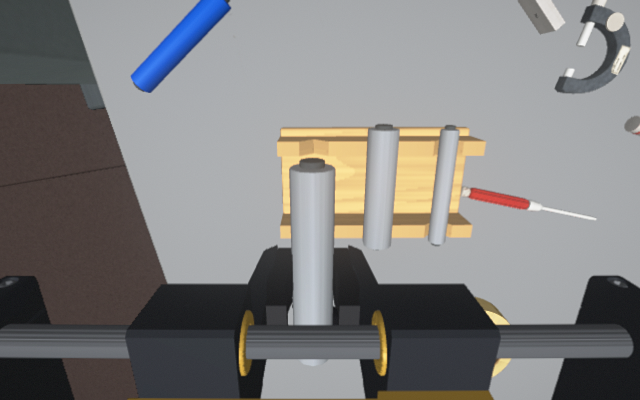

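```bash
python3 -m jog '[[0,0,-0.03,-0.0222,1],[0,0,-0.03,-0.0222,1],[0.005,-0.04,-0.024,0,1],[0.005,-0.045,0,0,1],[0.005,-0.045,0,0,1],[0.004,-0.038,0,0,1],[0,0,0,0,1],[0,0,0,0,1]]' 35
python3 - <<'E'
from h import *
plan([0.49,-0.05,0.12],6.6)
im=r.snapshot("wrist"); cv2.imwrite("pics/w5.png",im[:,:,::-1]); c=r.get_calibration("wrist"); np.save("c5.npy",c,allow_pickle=True)
for n in ["gauge","lever_nose"]:
  for d in r.cut_out(n,"wrist")[:3]:
    ys,xs=np.nonzero(d["pixels"]); print(n,round(d["score"],2),d["rect"])
E
```

```text
clock: 6.6
tool_pos: [0.4498, -0.1291, 0.2485]
eef_rot: [0.998, 0.059, -0.002, -0.0]
contact_force: [0.6, -0.6, -2.7]
opening: 0.213
clock 6.6 tcp [ 0.4498 -0.1291  0.2485] tilt [-3.2e-03  3.0e-04 -1.0e+00] xhead 6.79 F [ 0.56 -0.57 -2.73] open 0.213
 tool shift now [ 0.0497 -0.0737  0.1283]
 turn 0 world deg -0.19 yaw units 0.0005 shift after turn [ 0.0495 -0.0739  0.1283]
 turn 180 world deg 179.81 yaw units -0.4995 shift after turn [-0.0495  0.0739  0.1283]
gauge 0.61 [328.8, 24.8, 640.0, 154.5]
lever_nose 0.84 [414.1, 86.6, 545.7, 104.7]
```

View pics/w5.png

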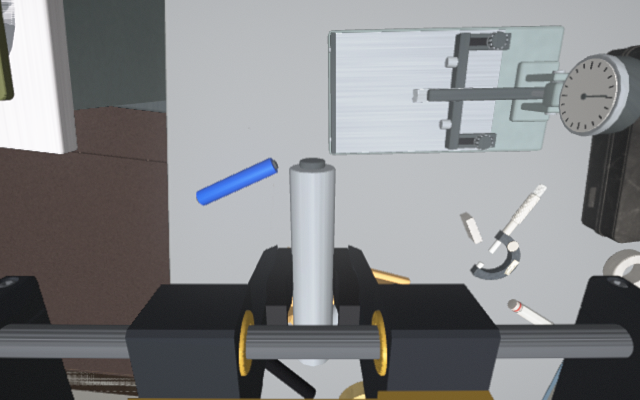

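```bash
python3 - <<'E'
import cv2
im=cv2.imread("pics/w5.png"); cv2.imwrite("pics/w5c.png",cv2.resize(im[15:165,320:520],None,fx=4,fy=4,interpolation=cv2.INTER_CUBIC))
E
```

```text
(no output)
```

View pics/w5c.png

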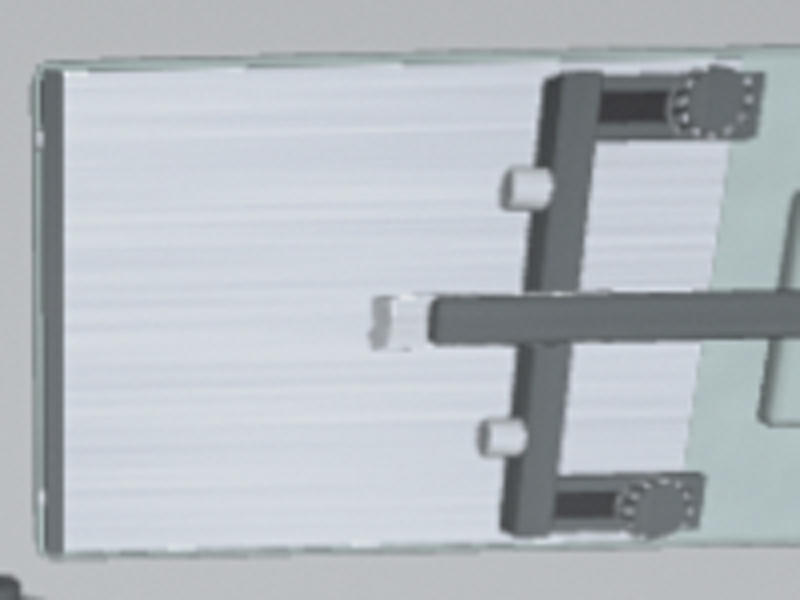

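```bash
python3 - <<'E'
from h import *
c=np.load("c5.npy",allow_pickle=True).item()
def W(pts,z): return onz(c,np.array(pts,float)/4+[320-.375,15-.375],z)
lip=W([(63,71),(63,552)],.034); b=W([(502,188),(479,437)],.04); lipo=W([(43,71),(43,552)],.034)
nose=W([(372,323)],.05); nose2=W([(430,320)],.068)
for nm,P in (("lip in",lip),("lip out",lipo),("buttons",b)):
    d=P[0]-P[1]; print(nm,P.round(4).tolist(),"mid",P.mean(0).round(4),"x-heading",(np.degrees(np.arctan2(d[1],d[0]))-90).round(2),np.linalg.norm(d).round(4))
print(nose.round(4),nose2.round(4))
a=np.radians(7); u=np.array([np.cos(a),np.sin(a),0])
print("lip->button",(b.mean(0)-lip.mean(0))@u, "lip thickness",(lip.mean(0)-lipo.mean(0))@u)
# held pin
cw=r.get_calibration("wrist"); s,p,R=pose()
for dz in (-.003,-.007,-.011):
    n=-R.T; 
    o,d=ray(cw,[[312.5,159],[313,363.5]]); o=R.T@(o-p); d=(R.T@d.T).T
    print("tool pts",dz,(o+d*((dz-o[2])/d[:,2])[:,None]).round(4).tolist())
ct=r.get_calibration("top"); P=onz(ct,np.array([(140,450),(325,425)])/5+[270,140],.03); print(P.mean(0))
E
```

```text
lip in [[0.456, 0.0037, 0.034], [0.4722, -0.1137, 0.034]] mid [ 0.4641 -0.055   0.034 ] x-heading 7.86 0.1185
lip out [[0.4512, 0.0031, 0.034], [0.4668, -0.1143, 0.034]] mid [ 0.459  -0.0556  0.034 ] x-heading 7.59 0.1185
buttons [[0.5665, -0.0103, 0.04], [0.5749, -0.07, 0.04]] mid [ 0.5707 -0.0402  0.04  ] x-heading 8.04 0.0603
[[ 0.5385 -0.0454  0.05  ]] [[ 0.5467 -0.0433  0.068 ]]
lip->button 0.10763145812385838 lip thickness 0.005151175872561585
tool pts -0.003 [[0.0001, -0.0535, -0.003], [0.0004, 0.0592, -0.003]]
tool pts -0.007 [[0.0001, -0.0544, -0.007], [0.0004, 0.0552, -0.007]]
tool pts -0.011 [[0.0001, -0.0552, -0.011], [0.0004, 0.0511, -0.011]]
[ 0.45833083 -0.0551253   0.03      ]
```

```bash
python3 -m jog '[[0,0,0.03,-0.0028,1],[0.02,-0.024,0.03,0,1],[0.02,-0.024,0.03,0,1],[0.019,-0.0233,0.03,0,1],[0,0,0.03,0,1],[0,0,0.023,0,1],[0,0,0,0,1],[0,0,0,0,1],[0,0,0,0,1]]' 35
python3 - <<'E'
from h import *
plan([0.4988,-0.0504,0.031],7.8)
for n in("wrist","scene"):
    im=r.snapshot(n); cv2.imwrite("pics/%s6.png"%n,im[:,:,::-1]); 
crop(im,270,130,400,240,5,"pics/scene6c.png")
E
```

```text
clock: 7.65
tool_pos: [0.5006, -0.052, 0.0777]
eef_rot: [0.998, 0.066, 0.001, 0.0]
contact_force: [0.3, -0.8, -2.5]
opening: 0.216
clock 7.65 tcp [ 0.5006 -0.052   0.0777] tilt [ 2.1e-03 -1.0e-04 -1.0e+00] xhead 7.56 F [ 0.29 -0.76 -2.48] open 0.216
 tool shift now [-0.0016 -0.0019  0.0467]
 turn 0 world deg 0.24 yaw units -0.0007 shift after turn [-0.0016 -0.0019  0.0467]
 turn 180 world deg -179.76 yaw units 0.4993 shift after turn [0.0016 0.0019 0.0467]
```

View pics/wrist6.png

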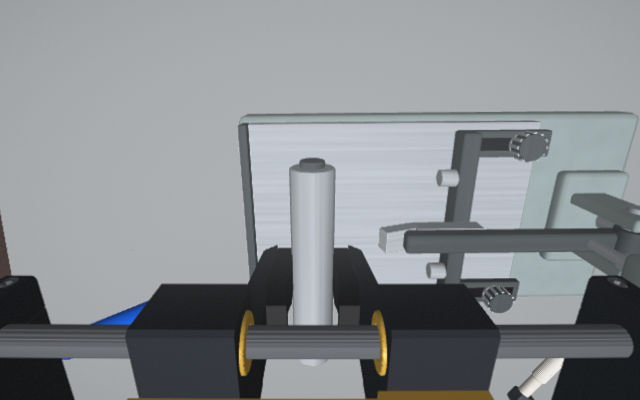

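View pics/scene6c.png

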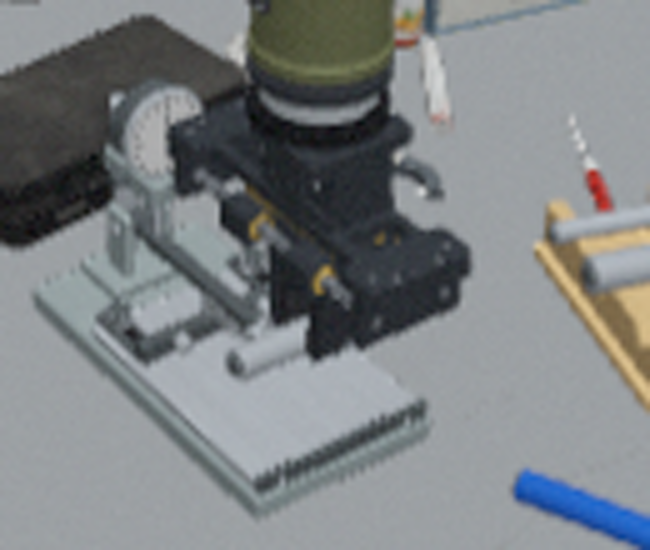

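```bash
python3 - <<'E'
from h import *
c=r.get_calibration("wrist")
b=onz(c,[[437,179],[427.5,271]],.04); d=b[0]-b[1]
print("btn",b.round(4).tolist(),b.mean(0).round(4),np.degrees(np.arctan2(d[1],d[0]))-90,np.linalg.norm(d))
l=onz(c,[[249.5,125],[256.5,262]],.034); d=l[0]-l[1]; print("lip",l.round(4).tolist(),np.degrees(np.arctan2(d[1],d[0]))-90)
e=onz(c,[[249,124],[540,122]],.03); d=e[1]-e[0]; print("left edge",e.round(4).tolist(),np.degrees(np.arctan2(d[1],d[0])))
g=np.array([np.cos(np.radians(7.8)),np.sin(np.radians(7.8)),0])
print((b.mean(0)-l[0])@g)
h=np.array([-g[1],g[0],0]); print("left edge y rel btn mid",(e-b.mean(0))@h)
# held pin axis in gauge coordinates, tool pt (0,0,-.0095)
s,p,R=pose(); q=p+R@[0,0,-.0095]; print("pin rel button mid",(q-b.mean(0))@g,(q-b.mean(0))@h)
E
```

```text
btn [[0.5667, -0.0095, 0.04], [0.5757, -0.0686, 0.04]] [ 0.5712 -0.0391  0.04  ] 8.749419791376553 0.05978871629880429
lip [[0.4577, 0.0058, 0.034], [0.4683, -0.0798, 0.034]] 7.097910322238249
left edge [[0.4567, 0.0058, 0.03], [0.6211, 0.0289, 0.03]] 8.032863517346906
0.10637925469330033
left edge y rel btn mid [0.05996199 0.06063668]
pin rel button mid -0.07173743900682858 -0.003023843226117503
```

```bash
python3 -m jog '[[0,-0.003,0.01,-0.001,1],[0,0,0.01,0,1],[0,0,0.01,0,1],[0,0,0.006,0,1],[0,0,0.003,0,1],[0,0,0,0,1],[0,0,0,0,1]]' 35; python3 -m jog '[[0,0,0.001,0,1],[0,0,0.001,0,1],[0,0,0,0,1],[0,0,0,0,1]]'
```

```text
clock: 8.45
tool_pos: [0.4994, -0.0483, 0.0377]
eef_rot: [0.998, 0.07, 0.0, 0.0]
contact_force: [0.6, -0.4, -3.0]
opening: 0.217
clock: 8.85
tool_pos: [0.4994, -0.0483, 0.0358]
eef_rot: [0.998, 0.07, 0.0, 0.0]
contact_force: [-0.9, -0.3, -3.2]
opening: 0.214
```

```bash
python3 -m jog '[[0,0,0.001,0,1],[0,0,0.001,0,1],[0,0,0,0,1]]'; python3 -m jog '[[0,0,0.001,0,1],[0,0,0,0,1]]'; python3 -c "
from h import *
im=r.snapshot('wrist'); cv2.imwrite('pics/w7.png',im[:,:,::-1])"
```

```text
clock: 9.15
tool_pos: [0.4994, -0.0484, 0.0347]
eef_rot: [0.998, 0.07, 0.0, 0.0]
contact_force: [-0.8, 0.7, 9.9]
opening: 0.211
clock: 9.35
tool_pos: [0.4994, -0.0484, 0.0346]
eef_rot: [0.998, 0.07, 0.001, 0.001]
contact_force: [-3.6, 0.6, 18.5]
opening: 0.213
```

View pics/w7.png

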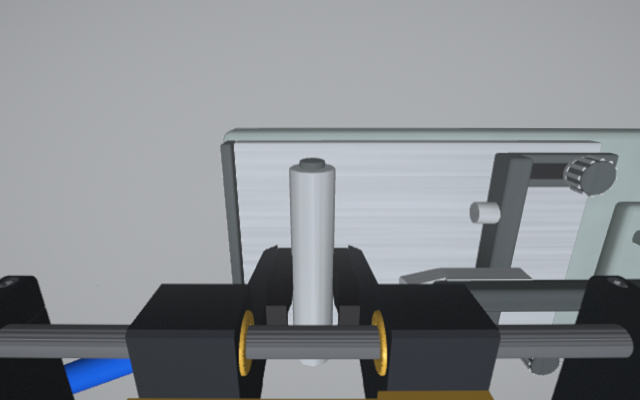

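The pin is down on the anvil: Fz rose from -3 to +18 N at TCP z 0.0346. I'll ease the pressure, then open slightly.

```bash
python3 -m jog '[[0,0,-0.0015,0,1],[0,0,0,0,1]]'; python3 -m jog '[[0,0,0,0,0.76],[0,0,0,0,0.71],[0,0,0,0,0.7],[0,0,0,0,0.7],[0,0,0,0,0.7],[0,0,0,0,0.7]]'; python3 -c "
from h import *
im=r.snapshot('wrist'); cv2.imwrite('pics/w8.png',im[:,:,::-1])"
```

```text
clock: 9.6
tool_pos: [0.4996, -0.0483, 0.0347]
eef_rot: [0.998, 0.07, 0.0, 0.0]
contact_force: [-1.2, -0.1, 6.4]
opening: 0.214
clock: 10.2
tool_pos: [0.4993, -0.0483, 0.0341]
eef_rot: [0.998, 0.07, -0.0, 0.0]
contact_force: [-0.1, -0.7, -1.3]
opening: 0.299
```

View pics/w8.png

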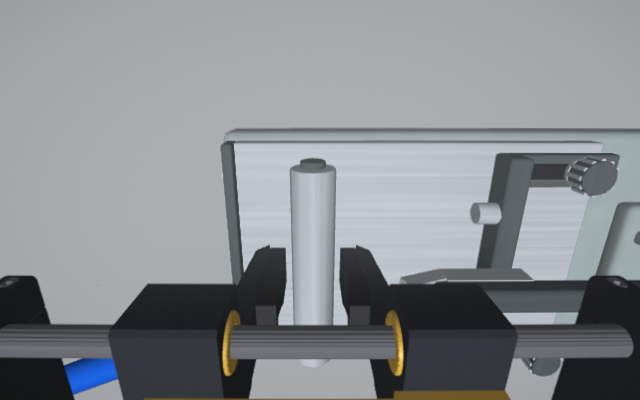

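```bash
python3 -m jog '[[0,0,-0.005,0,0.7],[0,0,-0.01,0,0.7],[0,0,-0.025,0,0.7],[0,0,-0.035,0,0.7],[0,0,-0.035,0,0.7],[0,0,0,-0.0227,0.545],[0,0,0,-0.0227,0.545],[0,0,0,-0.0227,0.545],[0,0,0,-0.0227,0.545],[0,0,0,-0.0227,0.545],[0,0,0,-0.0227,0.545],[0,0,0,-0.0227,0.545],[0,0,0,-0.0227,0.545],[0,0,0,-0.0227,0.545],[0,0,0,-0.0227,0.545],[0,0,0,-0.0227,0.545],[0,0,0,0,0.545],[0,0,0,0,0.545],[0,0,0,0,0.545]]'; python3 - <<'E'
from h import *
plan([0.4726,-0.0521,0.036],98)
im=r.snapshot('wrist'); cv2.imwrite('pics/w9.png',im[:,:,::-1])
np.save("c9.npy",r.get_calibration("wrist"),allow_pickle=True)
print(r.get_state()["q"])
E
```

```text
clock: 12.15
tool_pos: [0.4993, -0.0485, 0.1446]
eef_rot: [0.658, 0.753, -0.0, 0.0]
contact_force: [-0.7, 0.6, -0.4]
opening: 0.458
clock 12.15 tcp [ 0.4993 -0.0485  0.1446] tilt [ 4.e-04 -6.e-04 -1.e+00] xhead 97.76 F [-0.69  0.59 -0.4 ] open 0.458
 tool shift now [ 1.000e-04 -2.700e-02  1.086e-01]
 turn 0 world deg 0.24 yaw units -0.0007 shift after turn [ 0.0002 -0.027   0.1086]
 turn 180 world deg -179.76 yaw units 0.4993 shift after turn [-0.0002  0.027   0.1086]
[ 0.50126473  0.81049895 -0.84554158  2.00295521  0.90757291  0.75983448
  0.7995028 ]
```

View pics/w9.png

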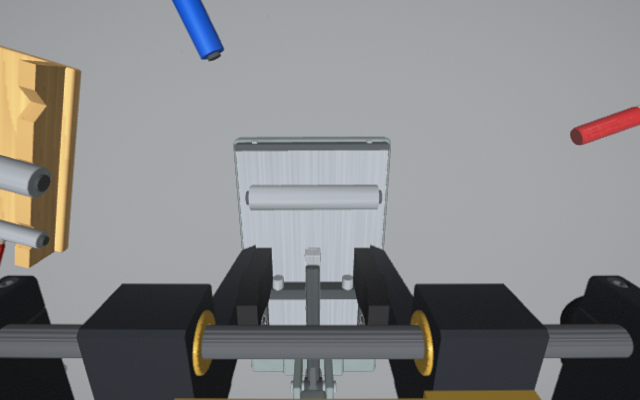

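```bash
python3 - <<'E'
from h import *
c=np.load("c9.npy",allow_pickle=True).item()
im=cv2.imread("pics/w9.png"); cv2.imwrite("pics/w9c.png",cv2.resize(im[130:300,225:400],None,fx=4,fy=4,interpolation=cv2.INTER_CUBIC))
s,p,R=pose()
for nm,a,z in (("pin",[[250,197],[379,196.5]],.043),("lip",[[237,149.5],[388,149.5]],.034),("btn",[[278.5,276],[347.5,276]],.04)):
    P=onz(c,a,z); d=P[1]-P[0]; print(nm,P.mean(0).round(4),np.degrees(np.arctan2(d[1],d[0])).round(2), "tool",(R.T@(P.mean(0)-p)).round(4))
E
```

```text
pin [ 0.4981 -0.0468  0.043 ] 98.04 tool [ 0.0018 -0.001   0.1015]
lip [ 0.4632 -0.0531  0.034 ] 97.8 tool [ 0.0003 -0.0364  0.1105]
btn [ 0.5702 -0.0381  0.04  ] 97.81 tool [0.0007 0.0716 0.1045]
```

View pics/w9c.png

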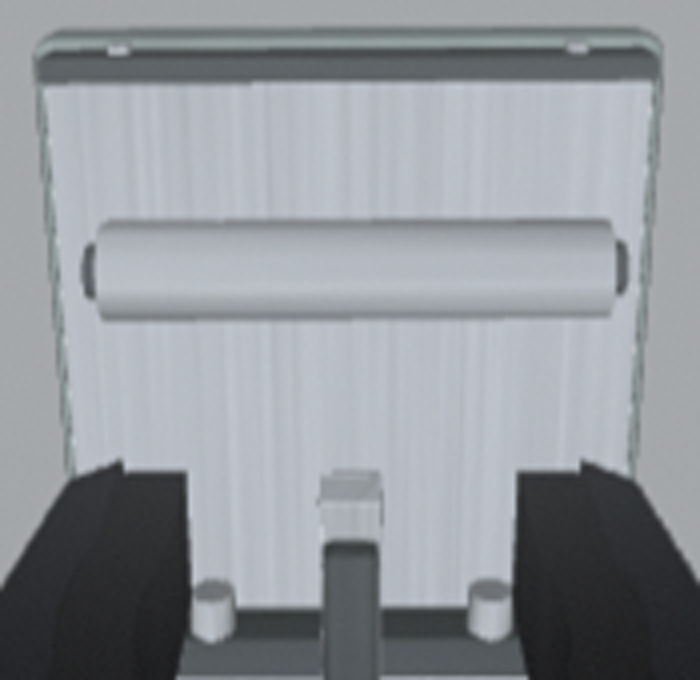

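```bash
python3 -m jog '[[0.0007,-0.028,0.02,0,0.545],[0,0,0.03,0,0.545],[0,0,0.03,0,0.545],[0,0,0.02,0,0.545],[0,0,0.008,0,0.545],[0,0,0,0,0.545],[0,0,0,0,0.545],[0,0,0,0,0.545]]'; python3 - <<'E'
from h import *
plan([0.4726,-0.0521,0.0365],97.8)
im=r.snapshot('wrist'); cv2.imwrite('pics/w10.png',im[:,:,::-1])
E
```

```text
clock: 13.0
tool_pos: [0.472, -0.0514, 0.0368]
eef_rot: [0.657, 0.754, 0.0, 0.0]
contact_force: [0.1, -0.4, 0.3]
opening: 0.458
clock 13.0 tcp [ 0.472  -0.0514  0.0368] tilt [ 1.3e-03 -1.0e-04 -1.0e+00] xhead 97.88 F [ 0.15 -0.44  0.34] open 0.458
 tool shift now [-0.0008  0.0005  0.0003]
 turn 0 world deg -0.08 yaw units 0.0002 shift after turn [-0.0008  0.0005  0.0003]
 turn 180 world deg 179.92 yaw units -0.4998 shift after turn [ 0.0008 -0.0005  0.0003]
```

View pics/w10.png

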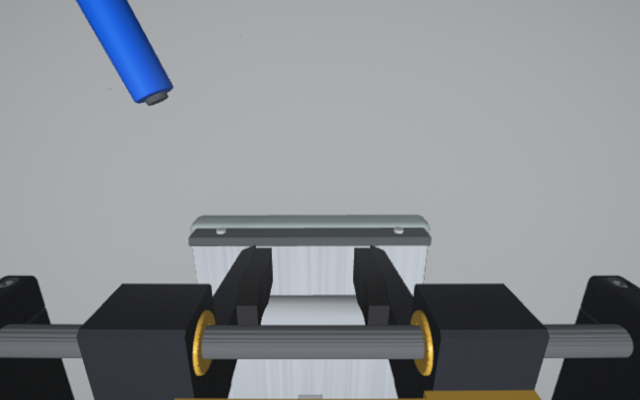

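```bash
python3 -m jog '[[0,0.001,0,0,0.545],[0,0.0015,0,0,0.545],[0,0.0015,0,0,0.545],[0,0.0015,0,0,0.545],[0,0.0015,0,0,0.545],[0,0.0015,0,0,0.545],[0,0.0015,0,0,0.545],[0,0.0015,0,0,0.545],[0,0.0015,0,0,0.545],[0,0.0015,0,0,0.545],[0,0.0015,0,0,0.545],[0,0.0015,0,0,0.545],[0,0.0015,0,0,0.545],[0,0.0015,0,0,0.545],[0,0.0015,0,0,0.545],[0,0.0015,0,0,0.545],[0,0.0015,0,0,0.545],[0,0.001,0,0,0.545],[0,0.0005,0,0,0.545],[0,0,0,0,0.545]]'; python3 - <<'E'
from h import *
plan([0.5712,-0.0391,0.0365],97.8)
im=r.snapshot('wrist'); cv2.imwrite('pics/w11.png',im[:,:,::-1])
im=r.snapshot('scene'); crop(im,270,130,400,240,5,"pics/s11.png")
E
```

```text
clock: 15.05
tool_pos: [0.4978, -0.0478, 0.0362]
eef_rot: [0.657, 0.754, 0.0, 0.0]
contact_force: [-0.9, 0.4, -0.6]
opening: 0.451
clock 15.05 tcp [ 0.4978 -0.0478  0.0362] tilt [ 2.e-04 -0.e+00 -1.e+00] xhead 97.9 F [-0.92  0.39 -0.58] open 0.451
 tool shift now [-0.0015  0.0739 -0.0003]
 turn 0 world deg -0.1 yaw units 0.0003 shift after turn [-0.0013  0.0739 -0.0003]
 turn 180 world deg 179.9 yaw units -0.4997 shift after turn [ 0.0013 -0.0739 -0.0003]
```

View pics/w11.png

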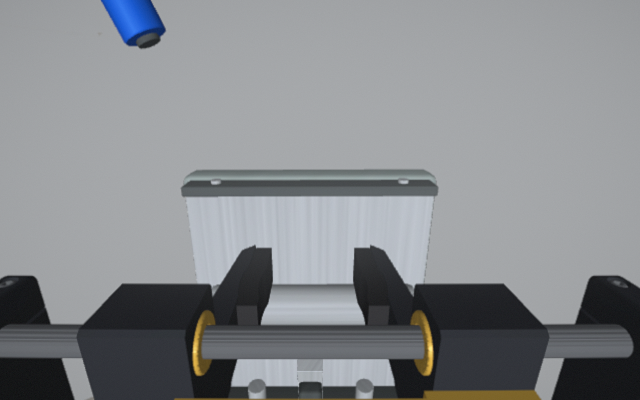

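View pics/s11.png

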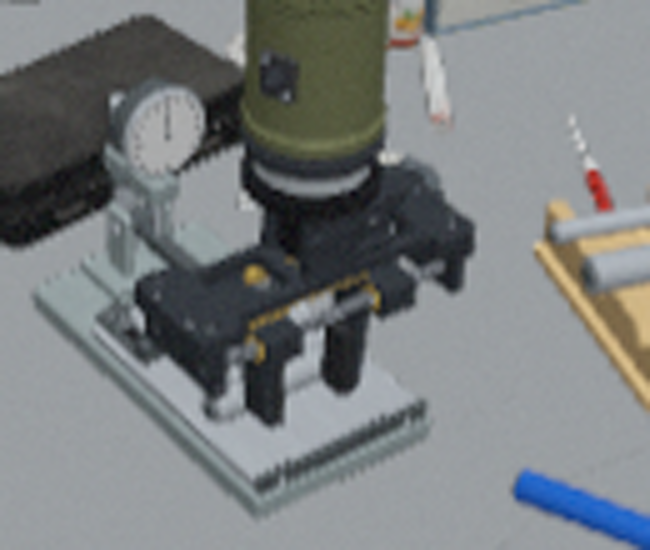

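```bash
python3 -m jog '[[0,0.001,0,0,0.545],[0,0.0015,0,0,0.545],[0,0.0015,0,0,0.545],[0,0.0015,0,0,0.545],[0,0.0015,0,0,0.545],[0,0.0015,0,0,0.545],[0,0.0015,0,0,0.545],[0,0.0015,0,0,0.545],[0,0.0015,0,0,0.545],[0,0.0015,0,0,0.545],[0,0.0015,0,0,0.545],[0,0.0015,0,0,0.545],[0,0.0015,0,0,0.545],[0,0.0015,0,0,0.545],[0,0.001,0,0,0.545],[0,0.001,0,0,0.545],[0,0.0005,0,0,0.545],[0,0,0,0,0.545],[0,0,0,0,0.545]]'; python3 - <<'E'
from h import *
plan([0.5712,-0.0391,0.0365],97.8)
im=r.snapshot('wrist'); cv2.imwrite('pics/w12.png',im[:,:,::-1])
E
```

```text
clock: 17.05
tool_pos: [0.5205, -0.0447, 0.0362]
eef_rot: [0.657, 0.754, 0.0, 0.0]
contact_force: [-0.1, 0.7, -0.1]
opening: 0.457
clock 17.05 tcp [ 0.5205 -0.0447  0.0362] tilt [ 1.e-04 -1.e-04 -1.e+00] xhead 97.9 F [-0.12  0.75 -0.12] open 0.457
 tool shift now [-0.0014  0.051  -0.0003]
 turn 0 world deg -0.1 yaw units 0.0003 shift after turn [-0.0014  0.051  -0.0003]
 turn 180 world deg 179.9 yaw units -0.4997 shift after turn [ 0.0014 -0.051  -0.0003]
```

View pics/w12.png

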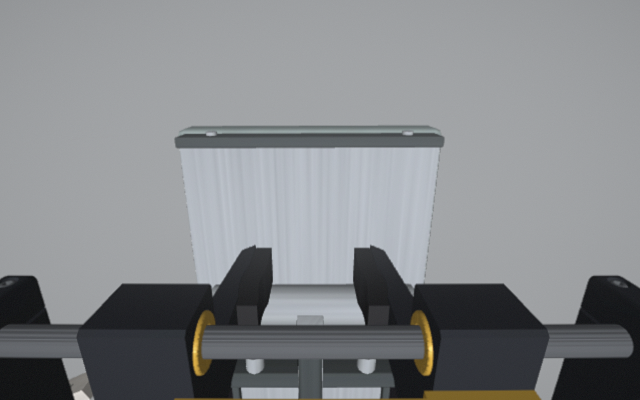

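```bash
cat > f.py <<'E'
from h import *
s,p,R=pose(); f=R.T@np.array(s["contact_force"]); d=(R.T@(np.array([0.5712,-0.0391,0.0365])-p))
print("Ftool",f.round(2),"dist",d.round(4),"M",np.round(s["moment"],2),"xh",round(np.degrees(np.arctan2(R[1,0],R[0,0])),2))
E
for i in 1; do :; done
python3 -m jog '[[0,0.001,0,0,0.545],[0,0.001,0,0,0.545],[0,0.001,0,0,0.545],[0,0,0,0,0.545]]' >/dev/null; python3 f.py
python3 -m jog '[[0,0.0006,0,0,0.545],[0,0.0006,0,0,0.545],[0,0.0006,0,0,0.545]]'>/dev/null; python3 f.py
python3 -m jog '[[0,0.0006,0,0,0.545],[0,0.0006,0,0,0.545],[0,0.0006,0,0,0.545]]'>/dev/null; python3 f.py
```

```text
Ftool [ 1.25 -0.57 -0.26] dist [-0.0015  0.0477 -0.0003] M [ 0.03 -0.1   0.01] xh 97.9
Ftool [-0.86  0.04  0.42] dist [-0.0015  0.0462 -0.0003] M [ 0.12 -0.07 -0.02] xh 97.9
Ftool [ 0.41 -3.6  -0.98] dist [-0.0014  0.0454 -0.0005] M [0.11 0.59 0.04] xh 97.91
```

```bash

python3 -m jog '[[0,0.0005,0,0,0.545],[0,0.0005,0,0,0.545],[0,0,0,0,0.545]]'>/dev/null; python3 f.py
python3 -m jog '[[0,0.0005,0,0,0.545],[0,0.0005,0,0,0.545],[0,0,0,0,0.545]]'>/dev/null; python3 f.py
python3 -m jog '[[0,0.0005,0,0,0.545],[0,0.0005,0,0,0.545],[0,0,0,0,0.545]]'>/dev/null; python3 f.py
python3 -m jog '[[0,0.0005,0,0,0.545],[0,0.0005,0,0,0.545],[0,0,0,0,0.545]]'>/dev/null; python3 f.py
```

```text
Ftool [-0.51 -5.41 -3.25] dist [-0.0014  0.045  -0.0007] M [ 0.11  1.01 -0.02] xh 97.91
Ftool [ 0.32 -6.69 -1.72] dist [-0.0013  0.0444 -0.0008] M [0.05 1.11 0.04] xh 97.91
Ftool [ 0.26 -6.   -3.33] dist [-0.0013  0.0435 -0.0008] M [-0.08  1.13 -0.03] xh 97.9
Ftool [-0.68 -6.36 -2.01] dist [-0.0012  0.0426 -0.0009] M [-0.06  1.13 -0.01] xh 97.9
```

```bash

python3 -m jog '[[0,0.0006,0,0,0.545],[0,0.0006,0,0,0.545],[0,0.0006,0,0,0.545],[0,0,0,0,0.545]]'>/dev/null; python3 f.py
python3 -m jog '[[0,0.0006,0,0,0.545],[0,0.0006,0,0,0.545],[0,0.0006,0,0,0.545],[0,0,0,0,0.545]]'>/dev/null; python3 f.py
python3 -m jog '[[0,0.0006,0,0,0.545],[0,0.0006,0,0,0.545],[0,0.0006,0,0,0.545],[0,0,0,0,0.545]]'>/dev/null; python3 f.py
python3 -m jog '[[0,0.0004,0,0,0.545],[0,0.0004,0,0,0.545],[0,0,0,0,0.545]]'>/dev/null; python3 f.py
```

```text
Ftool [ 0.47 -6.6  -2.33] dist [-0.0011  0.0409 -0.0009] M [-0.05  1.2  -0.03] xh 97.9
Ftool [-0.19 -6.34 -2.79] dist [-0.0011  0.039  -0.0009] M [-0.05  1.16  0.01] xh 97.89
Ftool [-0.48 -4.72 -0.83] dist [-0.0011  0.0362 -0.0007] M [-0.15  0.84 -0.01] xh 97.89
Ftool [-0.88 -4.05 -0.73] dist [-0.0012  0.0342 -0.0003] M [-0.14  0.69 -0.01] xh 97.89
```

```bash

python3 -m jog '[[0,0.0003,0,0,0.545],[0,0.0003,0,0,0.545],[0,0,0,0,0.545]]'>/dev/null; python3 f.py
python3 -m jog '[[0,0.0003,0,0,0.545],[0,0.0003,0,0,0.545],[0,0,0,0,0.545]]'>/dev/null; python3 f.py
python3 -m jog '[[0,0.0003,0,0,0.545],[0,0.0003,0,0,0.545],[0,0,0,0,0.545]]'>/dev/null; python3 f.py
python3 - <<'E'
from h import *
im=r.snapshot('wrist'); cv2.imwrite('pics/w13.png',im[:,:,::-1]); crop(im,170,230,450,400,2.8,"pics/w13c.png")
E
```

```text
Ftool [ 0.03 -4.41  0.16] dist [-0.0013  0.0335 -0.0003] M [-0.16  0.68 -0.09] xh 97.9
Ftool [-0.25 -4.7  -1.57] dist [-0.0014  0.0329 -0.0003] M [-0.24  0.7   0.01] xh 97.9
Ftool [ 0.24 -3.87 -1.22] dist [-0.0015  0.0323 -0.0003] M [-0.21  0.71 -0.01] xh 97.9
```

View pics/w13c.png

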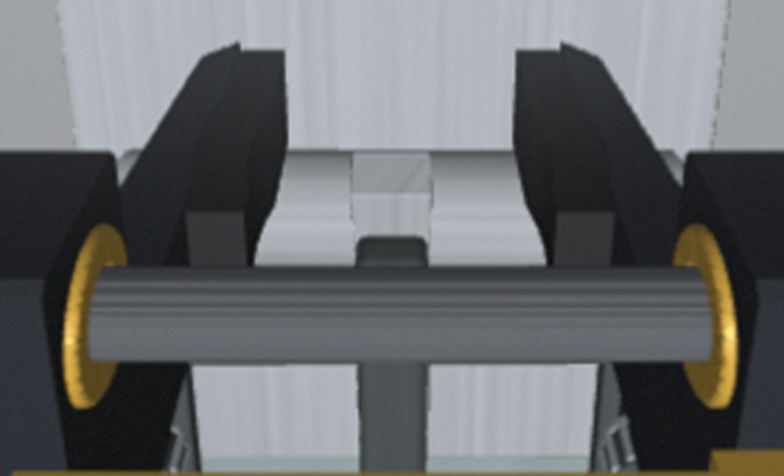

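The pin is under the lever (nose at crop (392,170)), still square, with drag at about 4 N. I'll keep feeling for the stop.

```bash

python3 -m jog '[[0,0.0003,0,0,0.545],[0,0.0003,0,0,0.545],[0,0,0,0,0.545]]'>/dev/null; python3 f.py
python3 -m jog '[[0,0.0003,0,0,0.545],[0,0.0003,0,0,0.545],[0,0,0,0,0.545]]'>/dev/null; python3 f.py
python3 -m jog '[[0,0.0003,0,0,0.545],[0,0.0003,0,0,0.545],[0,0,0,0,0.545]]'>/dev/null; python3 f.py
```

```text
Ftool [-0.09 -4.9  -1.87] dist [-0.0016  0.0317 -0.0003] M [-0.12  0.76 -0.02] xh 97.91
Ftool [ 0.35 -4.06 -0.72] dist [-0.0016  0.031  -0.0002] M [-0.17  0.79 -0.  ] xh 97.91
Ftool [ 0.67 -4.   -1.15] dist [-0.0016  0.0305 -0.0003] M [-0.1   0.81 -0.01] xh 97.91
```

```bash

python3 -m jog '[[0,0.0003,0,0,0.545],[0,0.0002,0,0,0.545],[0,0,0,0,0.545]]'>/dev/null; python3 f.py
python3 -m jog '[[0,0.0003,0,0,0.545],[0,0.0002,0,0,0.545],[0,0,0,0,0.545]]'>/dev/null; python3 f.py
```

```text
Ftool [ 0.69 -4.61 -2.14] dist [-0.0016  0.0301 -0.0003] M [0.03 0.87 0.05] xh 97.9
Ftool [ 0.64 -5.13 -1.31] dist [-0.0016  0.0299 -0.0003] M [-0.01  0.99 -0.03] xh 97.91
```

```bash

python3 -m jog '[[0,0.0003,0,0,0.545],[0,0,0,0,0.545],[0,0,0,0,0.545]]'>/dev/null; python3 f.py;python3 -m jog '[[0,0,0,0,0.545]]'>/dev/null; python3 f.py
```

```text
Ftool [ 0.26 -6.07 -3.16] dist [-0.0016  0.0299 -0.0003] M [-0.07  1.12  0.01] xh 97.91
Ftool [ 0.95 -5.17 -2.62] dist [-0.0016  0.0299 -0.0003] M [-0.02  1.08 -0.03] xh 97.92
```

```bash

python3 -m jog '[[0,0.0003,0,0,0.545],[0,0,0,0,0.545]]'>/dev/null; python3 f.py;python3 -m jog '[[0,0,0,0,0.545]]'>/dev/null; python3 f.py
```

```text
Ftool [ 0.73 -6.86 -2.9 ] dist [-0.0015  0.0298 -0.0004] M [0.01 1.22 0.04] xh 97.91
Ftool [ 0.13 -6.7  -2.2 ] dist [-0.0015  0.0298 -0.0004] M [-0.1   1.27  0.05] xh 97.91
```

```bash

python3 -m jog '[[0,0.0003,0,0,0.545],[0,0,0,0,0.545],[0,0,0,0,0.545]]'>/dev/null; python3 f.py
python3 - <<'E'
from h import *
im=r.snapshot('scene'); crop(im,270,130,400,240,5,"pics/s14.png")
E
```

```text
Ftool [ 0.03 -6.84 -2.99] dist [-0.0015  0.0298 -0.0004] M [-0.1   1.32  0.01] xh 97.92
```

View pics/s14.png

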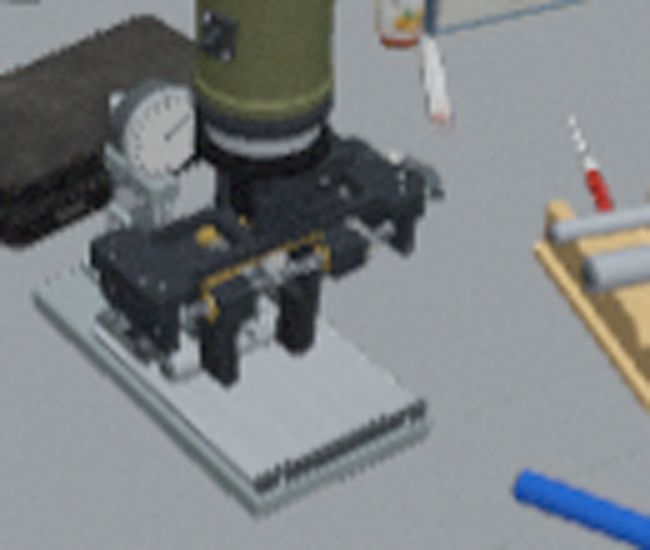

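The pushing force rose from 4.3 to about 7 N with no further travel, and the dial needle has turned. I'll back off gently, then look from above.

```bash

python3 -m jog '[[0,-0.0005,0,0,0.545],[0,-0.0005,0,0,0.545],[0,-0.001,0,0,0.545],[0,-0.002,0,0,0.545],[0,-0.005,0,0,0.545],[0,-0.01,0,0,0.545],[0,-0.015,0,0,0.545],[0,-0.01,-0.02,0,0.545],[0,0,-0.04,0,0.545],[0,0,-0.04,0,0.545],[0,-0.02,-0.04,0,0.545],[0,-0.03,0,0,0.545],[0,0,0,0,0.545],[0,0,0,0,0.545],[0,0,0,0,0.545]]'; python3 f.py
python3 - <<'E'
from h import *
im=r.snapshot('wrist'); cv2.imwrite('pics/w15.png',im[:,:,::-1]); np.save("c15.npy",r.get_calibration("wrist"),allow_pickle=True)
im=r.snapshot('scene'); crop(im,270,130,400,240,5,"pics/s15.png")
E
```

```text
clock: 25.8
tool_pos: [0.4502, -0.0544, 0.1761]
eef_rot: [0.657, 0.754, 0.0, 0.0]
contact_force: [-0.7, 0.5, -1.0]
opening: 0.455
Ftool [ 0.64 -0.65  1.05] dist [-0.0015  0.1218  0.1397] M [ 0.09 -0.16 -0.04] xh 97.89
```

View pics/w15.png

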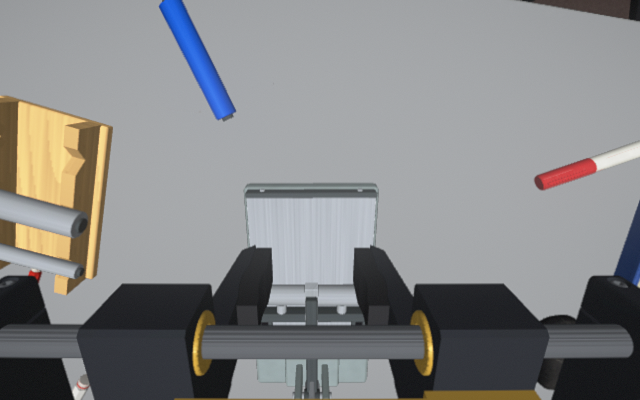

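View pics/s15.png

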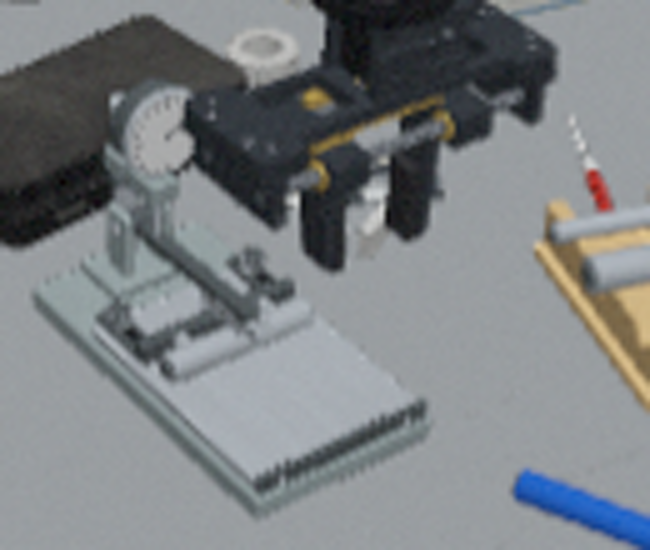

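```bash

python3 -m jog '[[0,-0.03,0,0,0.4],[0,-0.025,0.02,0,0.2],[0,0,0.02,0,0],[0,0,0,0,0],[0,0,0,0,0],[0,0,0,0,0],[0,0,0,0,0]]'; python3 - <<'E'
from h import *
im=r.snapshot('wrist'); np.save("c16.npy",r.get_calibration("wrist"),allow_pickle=True)
cv2.imwrite('pics/w16.png',im[:,:,::-1]);crop(im,230,160,400,290,4.5,"pics/w16c.png")
E
```

```text
clock: 26.6
tool_pos: [0.396, -0.0618, 0.1368]
eef_rot: [0.657, 0.754, 0.001, 0.001]
contact_force: [0.5, 0.9, -0.3]
opening: 0.997
```

View pics/w16.png

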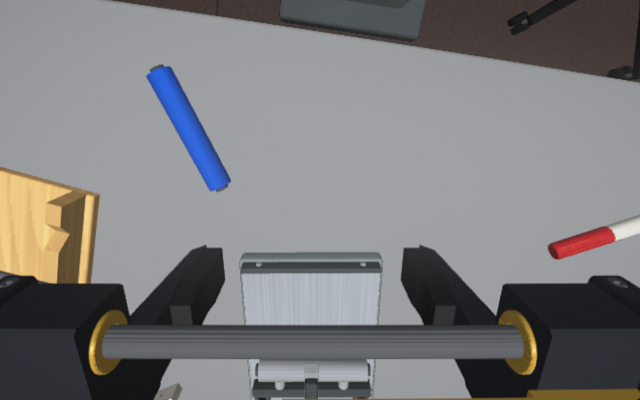

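View pics/w16c.png

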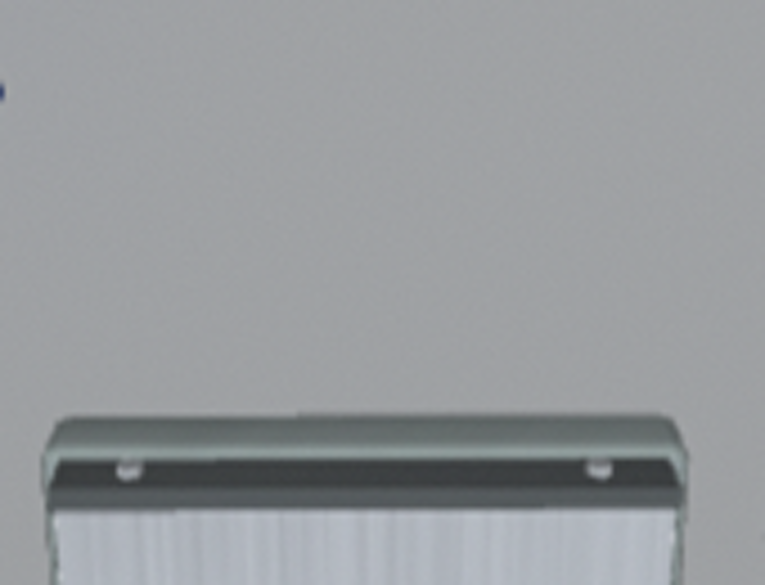

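```bash

python3 -m jog '[[0,0,-0.018,0,0],[0,0.035,0,0,0],[0,0.035,0,0,0],[0,0.035,0,0,0],[0,0.03,0,0,0],[0,0,0,0,0],[0,0,0,0,0],[0,0,0,0,0]]'; python3 - <<'E'
from h import *
im=r.snapshot('wrist'); np.save("c17.npy",r.get_calibration("wrist"),allow_pickle=True)
cv2.imwrite('pics/w17.png',im[:,:,::-1]);crop(im,225,130,400,280,4.5,"pics/w17c.png")
E
```

```text
clock: 27.45
tool_pos: [0.5274, -0.0439, 0.1542]
eef_rot: [0.657, 0.754, -0.001, -0.0]
contact_force: [0.1, 0.0, -0.1]
opening: 0.998
```

View pics/w17c.png

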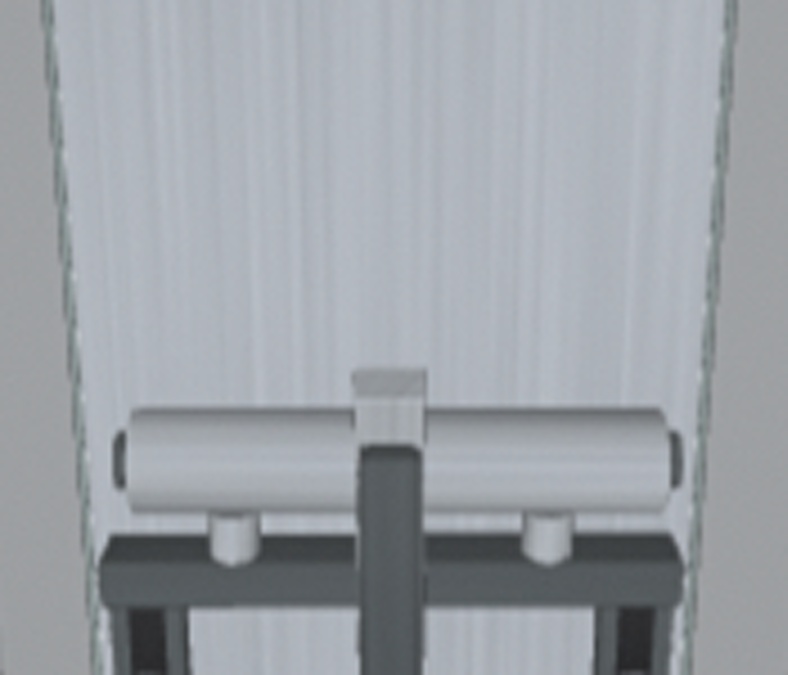

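The wrist view shows the pin lying straight across under the lever (cols 118–683 in the crop). Both buttons, at (235,520) and (548,520), meet its rear side without a visible gap. I'll hand in.

```bash
python3 -c "
from h import *
print(r.get_state()['clock'], r.finish_job())"
```

```text
the job is handed in; nothing more can be done
27.5 None
```

I set the gauge up with the middle pin and handed the job in at 27.5 s. The hand-in reports no verdict, so the result below rests on my own checks.

- **Laying it down:** I took the middle pin from the front seat of the rack and laid it crosswise on the bare front of the anvil, about 72 mm short of the buttons. Downward force peaked at about 21 N, and the pin was clear of the fingers when I opened them.
- **Rolling it in:** I pushed it with two fingertips, one either side of the lever. The lead-in took about 6.5 N and the flat about 4.3 N. The push then rose to about 7 N with no further travel, so the pin pressed the backstop with roughly 2.5 to 3 N.
- **Last look:** After I backed off, the pin lay under the lever, straight to the eye. It was about 2 mm off centre and met both buttons with no visible gap. The dial needle has turned. The robot touched nothing at the end.

- **Disagreements:** Before the grasp, my height estimates for the pin ranged from 42 to 50 mm. On touching the anvil it sat about 4 mm lower in the fingers than the wrist picture had suggested. I found the anvil by touch, so neither mattered.
- **Not measured:** I judged the squareness and the absence of a gap from the picture and the force, and did not read the lever angle as a number. I did not re-measure the small and large pins, marker, gauge block or ring; the robot did not go near any of the last three.

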